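# Fetch the slim milk jar from the cold box

## Robot

A 6-joint arm with a two-finger parallel gripper is mounted at the origin on the work surface. World frame = base frame: x ahead of the robot, y to its left, z up, the work surface at z = 0. Lengths are in m, angles in degrees, forces in N, time in s.
With the tool pointing down it reaches from about 0.325 to 0.775 m from the base axis. Payload 9.3 kg.
Tool frame: the origin (TCP) lies midway between the tips of the shut fingers; the grasp point (between the pads) lies manip.pinch_z behind it (manip.pinch_z is the distance from the TCP to the grasp point, in m); z points along the fingers, y is the direction in which the jaws open and shut (so a half turn about z gives the same grasp; the last joint's range is limited). The gripper opens to 85 mm and grips with 20 to 120 N. Pads are 22 mm wide; open, the fingers measure 114 mm over their backs; the gripper's body (76 mm by 85 mm) begins 54 mm behind the grasp point. The pads swing forward as they close: fully open they stand 13 mm farther back than shut.
Start: joints at [-85.634, 14.817, 1.232, 76.415, 0, 81.257], TCP at [0.125, -0.536, 0.231] pointing down, gripper open.
Joint ranges: [-174.27, 174.27], [-52.1, 104.24], [-59.71, 78.15], [-110.17, 111.67], [-87.03, 83.33], [-180, 180]. Speed limits (degrees/s): [127.2, 127.2, 159.86, 180, 180, 180].

## Interface

Orientations are given as [roll, pitch, yaw] about the fixed x, y, z axes, in that order (R = Rz(yaw) Ry(pitch) Rx(roll)).
In Python, from bench import manip, optics gives the robot as it stands.
- The arm moves only by the tool arm_command, never from a script. Its argument "moves" is one flat list of numbers, 4 for each row, row after row: the shift along the tool's x, y, z in mm, then the turn about the tool's z in rad. A call has exactly 5 rows; each row is the pose to reach, as a shift and turn from the pose commanded when the call began, along the tool's axes at that moment; what a row does not reach only later rows make up. A row lasts 1/10 s, in which the tool goes at most 50 mm and 8.59 degrees, less where a joint would pass 70% of its speed; a pose out of reach is approached as far as the arm can. A call with a gripper value outside its range is refused whole. "claw" is the finger opening in mm, from 0 to 85.4, set as the call begins (left out, the last holds). The fingers move at their own pace and stop on an object; the grip force is fixed at half the most. Time passes only in rows, so rows that repeat a pose let the fingers close, or fill a call up. It gives the time, the measured TCP pose, the force and the opening at its end, in the units of the state.
- manip.observe(): the state, without advancing time (a new reading comes with each control period).
- optics.snapshot(name): name is "scene" or "top" or "wrist"; returns the picture (420x560x3 uint8, red, green, blue); there is no depth.
- optics.camera_params(name): a dict with "vertical_fov" (degrees; the focal length in pixels is half the picture's height over the tangent of half this angle, whatever the lens; pixels are square), "cx", "cy" (the principal point, pixels), "rvec" (rotation vector, rad) and "tvec" (3), from world to camera coordinates, as OpenCV has them. Camera axes: x right, y down, z forward; pixel columns grow to the right and rows downward; lengths in m; the calibration is good to about 2 mm. A picture is of the moment at which its call begins: read the wrist's pose just before it. camera_params takes no time and is no camera call; for the wrist camera it gives the pose at the moment of the call.
- manip.close_job(): hands the job in, once; it reports no verdict.
The state is a dict: "t": time; "joint_positions": joint angles; "joint_velocities": joint speeds; "joint_efforts": joint torques, N m; "ee_pos": TCP position; "tool_rot": TCP orientation; "wrist_force": force on the tool from outside, world axes, zero at the start; "moment": the same for the moment, N m; "gripper_width": finger opening in m.
Only numpy, scipy, OpenCV 4.12 (cv2) and the standard library are available. Lean on these libraries where they do the work, as an engineer would, in place of code of your own. Each camera call takes 0.05 s, during which the arm holds its last target. There are 200 camera calls.

## Task

Raise the overhanging right-hand edge of the cold box's sliding lid over its two bumps and slide the lid to the left, then take out the one tall slim jar and stand it upright on the steel thawing tray beside the jar already there. Then slide the lid shut again until it drops in and is caught by its bumps, and leave everything else where it is.

Things in the scene. Friction and masses are not known exactly. Their poses are not given: they have to be found in the camera images.
- coldbox: Fixed white cold box. Origin on the table; its x is the lid's opening direction (to the robot's left, within 13 degrees), its y points towards the robot. In this frame, mm: box x -140 to 185, y +-120; walls 100 high, their long tops being rails for the lid, with guide lips at y beyond +-114.5 up to z 120; solid beside the bay to z 98; a 150 high housing at x 185 to 205.
- bay (a point): Middle of the floor of the jar bay (cold-box x -70, y 0, z 12). The bay spans cold-box x -125 to -15, y +-98, is open on top, and its end wall under the lip is 15 thick and 100 high. The shut lid covers it.
- end_stop (a point): Stop at the left end of the nearer rail (one on the other too); the opened lid meets them after about 172 of travel.
- lid: Loose grey sliding lid, 172 (x) by 223 (y), 0.36 kg, on four shoes 10 high, 12 square, at lid x -46 and 76, y +-105. Origin: lid centre, level with the shoes' underside; slab from z 10 to 28; axes as the cold box's. Shut: origin at cold-box x -82 +-3, z 100, the two right-hand shoes caught between stops and steep bump faces. It slides easily and shuts by being pushed back: the shoes climb the ramps and drop.
- lip (a point): Middle of the lower right-hand edge of the lid (lid x -86, z 10; 110 above the table when shut). This lip is 18 thick, 223 long, and juts 28 out from the box's end wall. To open, raise it by 12 to 25 (under 5 N; the lid tilts about its left shoes), push it some 45 left so the right shoes pass the bumps, let it down and push it on.
- recess (a point): Centre of the floor of the finger recess in the lid's top (lid x 30, z 14): 52 (x) by 120 (y), 14 deep, with upright faces to push against with fingertips: left (+x) face to open further, right (-x) face to shut (2 to 8 N at the ramps, where the recess rises by up to 5).
- slim_jar_center (a point): Centre (half-way up) of the tall slim jar to fetch: 42 diameter, 86 high, black cap 40 diameter over its top 20, 0.1 kg, upright. It stands on the bay floor (base z 12) in one of three places in a row across the bay, near cold-box x -70, y -62, 0 or +62.
- squat_jar1_center (a point): Centre of a squat jar in the bay: 56 diameter, 72 high, black cap 53 diameter over its top 17. Stays where it is.
- squat_jar2_center (a point): Centre of the other, equal squat jar in the bay. Stays where it is.
- tray: Fixed shallow steel tray 210 (its x) by 150 (its y), walls 4 thick and 15 high, floor 4 above the table. Origin: centre of its underside. One jar stands in its +x half; its -x half is free, good spot at tray x -45, y 0. On the left or the right of the cold box.
- tray_jar_center (a point): Centre of the jar already on the tray: 54 diameter, 70 high. Stays.
- scale: Fixed bench scale, 210 by 160, 38 high; origin centre of its underside. On the other side from the tray.
- spray_bottle: Loose clear bottle, 52 diameter, 150 high, standing to the right of one corner of the lid's lip (near or far one); origin centre of its base. Stays.
- beaker: Loose glass beaker, 64 diameter, 75 high, standing to the right of the lip's other corner; origin centre of its base. Stays.
- ice_pack: Rigid blue cold pack 80 by 120, 22 thick; origin centre of its underside. Stays.
- tape_roll: Roll, 70 diameter, 24 high; origin centre of its underside. Stays.
- marker: Lying pen, 14 diameter, about 134 long, along its x; origin under its middle. Stays.
- bump_near (a point): Foot of the steep face of the steel detent bump on the rail nearer the robot (cold-box x -119, y 107, z 100). The bump is 8 high: upright face to the right (-x), 4 of flat top, then a ramp falling to the rail over 22 on the left. A low stop on the rail, 18 right of the upright face, keeps the shut lid from coming further.
- bump_far (a point): The same for the rail farther from the robot (cold-box x -119, y -107, z 100).

How it is judged:
By the outcome, as a careful person would: the job done as asked, in the order asked, and still so for the second after the job is handed in, with the robot touching nothing.
It also fails if it takes over 72 s, if anything falls off the work surface, if the arm or the gripper's body presses on something with over 40 N, if the wrist force passes 120 N, or if a joint passes its speed limit or range.

## Working session

There is one attempt and no reset: what is moved stays moved. The work goes in short steps, Python scripts to look and compute and a tool call to move; the robot and the scene stay as the last step left them, time stands still between calls to the robot, and variables do not carry over. Pictures are saved under pics/ and viewed, about 8 in all and at most 12, crops included, and the job is handed in when it is done.

Besides the shell and the picture viewer there is one more tool, called after "Call:" as name(argument=value, ...), one argument or row to a line, values as JSON. arm_command: Moves the arm, as the interface text tells. Its arguments: {"type":"object","properties":{"moves":{"type":"array"},"claw":{"type":"number"}},"required":["moves"]}

```bash
mkdir -p pics; ls
python3 - <<'E'
from bench import manip, optics
import cv2, numpy as np
s=manip.observe(); print({k:np.round(v,3).tolist() for k,v in s.items()}, manip.pinch_z)
a=optics.snapshot("scene"); b=optics.snapshot("top")
np.save("pics/s0.npy",a); np.save("pics/t0.npy",b)
cv2.imwrite("pics/s0.png",a[...,::-1]); cv2.imwrite("pics/t0.png",b[...,::-1])
for n in ("scene","top","wrist"): print(n,optics.camera_params(n))
E
```

```text
pics
{'t': 0.0, 'joint_positions': [-85.635, 14.852, 1.189, 76.416, 0.0, 81.255], 'joint_velocities': [0.067, 0.028, -0.045, -0.076, 0.049, 0.057], 'joint_efforts': [-0.0, -55.564, 34.453, 0.014, -0.0, 0.0], 'ee_pos': [0.125, -0.535, 0.231], 'tool_rot': [-179.922, -0.012, 13.109], 'wrist_force': [-0.123, -0.283, 0.606], 'moment': [0.01, -0.008, 0.001], 'gripper_width': 0.085} 0.0187
scene {'vertical_fov': 53.589109347606076, 'cx': 277.66051798501513, 'cy': 210.04584522156765, 'rvec': array([ 2.31398157,  1.26600799, -0.35982254]), 'tvec': array([-0.27480113, -0.34306734,  1.40039075])}
top {'vertical_fov': 50.14600768255036, 'cx': 281.0870616707375, 'cy': 212.61433755769923, 'rvec': array([ 2.08720758, -2.12600434,  0.23022464]), 'tvec': array([-0.00335717,  0.53892186,  1.04396706])}
wrist {'vertical_fov': 68.80393005968716, 'cx': 280.1328274175976, 'cy': 209.7849808380837, 'rvec': array([-2.24551938,  1.7842927 ,  0.29857729]), 'tvec': array([-0.55027087, -0.04210935,  0.38013014])}
```

View pics/s0.png

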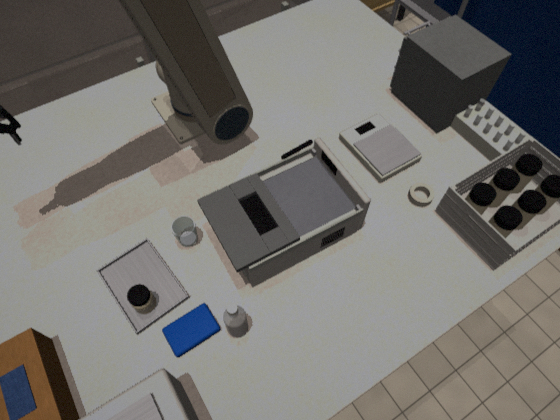

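View pics/t0.png

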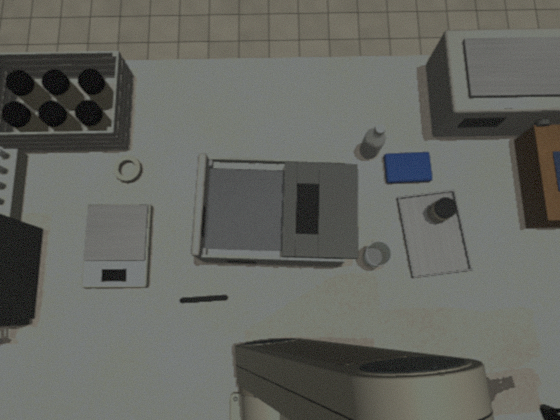

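Scene and top views: the lid is at about (284–358, 162–258) in the top view with the dark recess at (308,208). The beaker is near the lip at (374,256) and the bottle is far at (373,145). The tray is on the right at (433,235), with its jar at (442,209). Now I'll measure.

```bash
cat > h.py <<'E'
import numpy as np, cv2
from bench import manip, optics
def cam(n):
    p=optics.camera_params(n); f=210/np.tan(np.radians(p["vertical_fov"]/2))
    return np.array([[f,0,p["cx"]],[0,f,p["cy"]],[0,0,1]]),cv2.Rodrigues(np.array(p["rvec"]))[0],np.array(p["tvec"])
def ray(c,uv,z):
    K,R,t=c; uv=np.atleast_2d(np.float64(uv)); d=(np.linalg.inv(K)@np.c_[uv,np.ones(len(uv))].T).T@R; o=-R.T@t
    return o+d*((z-o[2])/d[:,2])[:,None]
def proj(c,P):
    K,R,t=c; return cv2.projectPoints(np.atleast_2d(np.float64(P)),cv2.Rodrigues(R)[0],t,K,None)[0][:,0]
E
python3 - <<'E'
from h import *
b=np.load("pics/t0.npy"); c=cam("top")
print(b[185,345],b[210,343],b[210,240],b[210,308],b[210,375],b[240,430],b[170,400],b[160,320])
for r in (190,230):print(b[r,276:292].mean(1).astype(int), b[r,350:364].mean(1).astype(int))
print(b[156:172,340].mean(1).astype(int), b[250:266,340].mean(1).astype(int))
cv2.imwrite("pics/t0c.png",cv2.resize(b[120:300,180:480,::-1],None,fx=2.66,fy=2.66,interpolation=cv2.INTER_CUBIC))
g=b.max(2)
rec=((g<45)).astype(np.uint8)[:, :]; rec[:,:285]=0;rec[:,330:]=0;rec[:170]=0;rec[250:]=0
P=np.argwhere(rec)[:,::-1]; r=cv2.minAreaRect(P.astype(np.float32)); print(r, ray(c,cv2.boxPoints(r),.128).round(4).tolist())
E
```

```text
[78 79 75] [75 72 71] [82 83 85] [41 43 38] [119 123 120] [117 119 116] [ 45  61 101] [121 124 120]
[86 84 85 87 84 71 60 60 66 67 76 78 75 73 76 74] [ 74  76  75  72  76  72  74  85 107 121 121 118 121 121]
[87 86 90 84 76 62 69 79 81 76 74 76 76 76 75 76] [ 77  80  77  78  76  82  77  82  96 118 118 114 119 115]
[119 117 117 122 121 120 105  74  73  81  74  75  71  73  74  76] [ 78  80  80  71  80  81  76  60  65 102 115  92  59  50  58  67]
((307.0, 208.5), (49.0, 22.0), 90.0) [[0.5912, -0.0491, 0.128], [0.5902, -0.1004, 0.128], [0.4744, -0.0962, 0.128], [0.4753, -0.0462, 0.128]]
```

View pics/t0c.png

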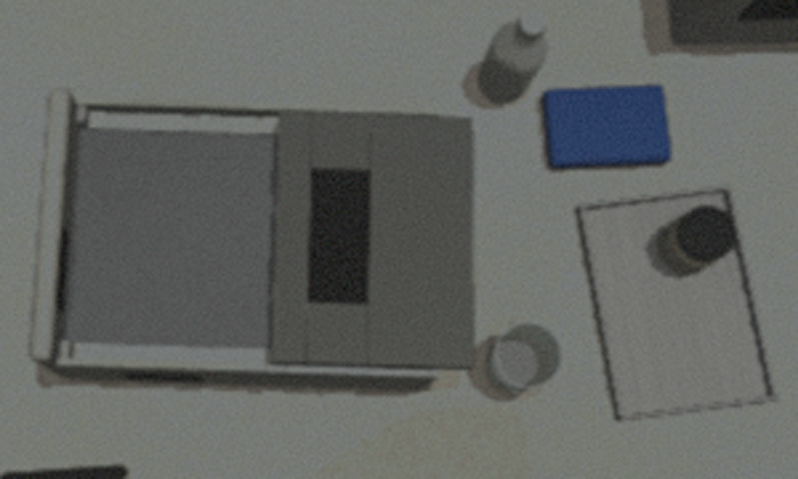

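Run:
```python
from h import *
b=np.load("pics/t0.npy"); c=cam("top")
w=lambda pts,z: ray(c,np.array(pts)/2.66+np.array([180,120])+0.0,z)
L=w([(278,110),(473,118),(472,369),(269,362)],.128); R=w([(310,168),(370,169),(368,303),(307,301)],.128)
for n,Q in(("lid",L),("rec",R)):
    print(n,Q[:,:2].round(4).tolist(),"c",Q.mean(0).round(4),"x-axis yaw",[np.degrees(np.arctan2(*(a-bb)[[1,0]])).round(1) for a,bb in((Q[0],Q[1]),(Q[3],Q[2]))],"y-ax",[np.degrees(np.arctan2(*(a-bb)[[1,0]])).round(1) for a,bb in((Q[3],Q[0]),(Q[2],Q[1]))], [np.linalg.norm(Q[i]-Q[i-1]).round(4) for i in range(4)])
T=w([(577,208),(727,189),(773,399),(617,419)],.015)
print("tray",T[:,:2].round(4).tolist(),T.mean(0).round(4),[np.linalg.norm(T[i]-T[i-1]).round(4) for i in range(4)])
ax=(T[0]+T[1]-T[2]-T[3]);ax/=np.linalg.norm(ax);print("tray x dir",ax, "spot",T.mean(0)-.045*ax)
print("tray jar",w([(707,232)],.074).round(4)," cap as per proj")
print("beaker top",w([(527,357)],.075).round(4),w([(515,362)],.0).round(4),w([(497,368)],.0).round(4),"bottle top",w([(531,27)],.150).round(4),w([(503,80)],0).round(4))
print("tablet marks ice",w([(606,125)],.022).round(3),"cam",(-c[1].T@c[2]).round(3))
# scene cross-check: lid corners, recess
a=np.load("pics/s0.npy"); cs=cam("scene")
print("scene pix lid",proj(cs,L).round(0).tolist(),"rec",proj(cs,R).round(0).tolist())
K,Rw,t=cam("wrist");s=manip.observe();Rt=cv2.Rodrigues(np.zeros(3))[0]
from scipy.spatial.transform import Rotation as Ro
A=Ro.from_euler("xyz",s["tool_rot"],degrees=True).as_matrix();print("tool axes cols",A.round(3).tolist());print("cam in tool",(A.T@(-Rw.T@t-s["ee_pos"])).round(3),"cam z in tool",(A.T@Rw[2]).round(3))
```

```text
lid [[0.6471, -0.0235], [0.6364, -0.1959], [0.4142, -0.1828], [0.4233, -0.0114]] c [ 0.5303 -0.1034  0.128 ] x-axis yaw [np.float64(86.5), np.float64(87.0)] y-ax [np.float64(176.9), np.float64(176.6)] [np.float64(0.2242), np.float64(0.1727), np.float64(0.2226), np.float64(0.1716)]
rec [[0.5932, -0.0504], [0.5913, -0.103], [0.4723, -0.097], [0.475, -0.0448]] c [ 0.5329 -0.0738  0.128 ] x-axis yaw [np.float64(87.9), np.float64(87.0)] y-ax [np.float64(177.3), np.float64(177.1)] [np.float64(0.1183), np.float64(0.0526), np.float64(0.1191), np.float64(0.0522)]
tray [[0.5809, -0.3122], [0.5972, -0.4591], [0.3937, -0.4816], [0.3778, -0.3344]] [ 0.4874 -0.3968  0.015 ] [np.float64(0.2043), np.float64(0.1478), np.float64(0.2047), np.float64(0.148)]
tray x dir [0.99401252 0.10926621 0.        ] spot [ 0.4426702 -0.4017297  0.015    ]
tray jar [[ 0.5414 -0.4132  0.074 ]]  cap as per proj
beaker top [[ 0.4299 -0.2414  0.075 ]] [[ 0.4345 -0.2459  0.    ]] [[ 0.4291 -0.2285  0.    ]] bottle top [[ 0.7122 -0.2475  0.15  ]] [[ 0.7185 -0.2517  0.    ]]
tablet marks ice [[ 0.662 -0.345  0.022]] cam [ 0.301 -0.011  1.136]
scene pix lid [[300.0, 237.0], [235.0, 270.0], [197.0, 199.0], [256.0, 172.0]] rec [[278.0, 226.0], [260.0, 236.0], [237.0, 200.0], [255.0, 191.0]]
tool axes cols [[0.974, 0.227, -0.0], [0.227, -0.974, 0.001], [0.0, -0.001, -1.0]]
cam in tool [ 0.083  0.001 -0.142] cam z in tool [-0.325  0.     0.946]
```

```bash
cat >> h.py <<'E'
from scipy.spatial.transform import Rotation as Ro
u=np.array([np.cos(np.radians(86.8)),np.sin(np.radians(86.8)),0]); v=np.array([-u[1],u[0],0])
LC=np.array([.5303,-.1034,0]); BO=LC+.082*u   # shut lid centre, box origin
def box(x,y,z): return BO+x/1e3*u+y/1e3*v+np.array([0,0,z/1e3])
def go(p,yaw,pose=None,maxturn=.74):
    """tool-frame shift (mm) and turn (rad) to reach p,yaw from the pose"""
    s=manip.observe()
    p0,y0=(s["ee_pos"],s["tool_rot"][2]) if pose is None else pose
    y=np.radians(y0); d=np.asarray(p)-p0
    sh=np.array([np.cos(y)*d[0]+np.sin(y)*d[1], np.sin(y)*d[0]-np.cos(y)*d[1], -d[2]])*1e3
    return sh.round(1).tolist(), round(-np.radians((yaw-y0+180)%360-180),3)
def st():
    s=manip.observe(); d=(s["ee_pos"]-BO); print("t",round(s["t"],2),"box xyz",np.round([d@u*1e3,d@v*1e3,d[2]*1e3],1),"rot",np.round(s["tool_rot"],1),"F",np.round(s["wrist_force"],1),"w",round(s["gripper_width"]*1e3,1))
E
python3 - <<'E'
from h import *
a=np.array([.125,-.535,.231]); g=box(-82+71,0,180); print(BO,g)
ys=[13.1,56,99,142,176.8]
for i in range(4):
    p0=a+(g-a)*i/4; p1=a+(g-a)*(i+1)/4
    print(go(p1,ys[i+1],(p0,ys[i])))
E
```

```text
[ 0.53487736 -0.02152786  0.        ] [ 0.53426333 -0.03251071  0.18      ]
([128.1, -99.2, 12.8], np.float64(-0.749))
([161.4, 14.6, 12.7], np.float64(-0.75))
([108.1, 120.7, 12.8], np.float64(-0.75))
([-3.3, 162.0, 12.8], np.float64(-0.607))
```

Call:
arm_command(
  moves=[128,-99,13,-0.749,128,-99,13,-0.749,128,-99,13,-0.749,128,-99,13,-0.749,128,-99,13,-0.749],
  claw=46,
)

```text
t: 0.6
ee_pos: [0.2282, -0.4081, 0.2183]
tool_rot: [-180.0, -0.0, 56.5]
wrist_force: [-0.2, 0.0, 0.0]
gripper_width: 0.0463
```

Call:
arm_command(
  moves=[161,15,13,-0.749,161,15,13,-0.749,161,15,13,-0.749,161,15,13,-0.749,161,15,13,-0.749],
)

```text
t: 1.1
ee_pos: [0.3304, -0.2829, 0.205]
tool_rot: [-180.0, -0.0, 99.5]
wrist_force: [0.6, -0.4, 0.2]
gripper_width: 0.0462
```

Call:
arm_command(
  moves=[108,121,13,-0.749,108,121,13,-0.749,108,121,13,-0.749,108,121,13,-0.749,108,121,13,-0.749],
)

```text
t: 1.6
ee_pos: [0.433, -0.1575, 0.1917]
tool_rot: [180.0, -0.1, 142.4]
wrist_force: [0.6, -0.1, 0.1]
gripper_width: 0.0459
```

Call:
arm_command(
  moves=[-3,162,13,-0.607,-3,162,13,-0.607,-3,162,13,-0.607,-3,162,13,-0.607,-3,162,13,-0.607],
)

```text
t: 2.1
ee_pos: [0.5352, -0.0323, 0.1783]
tool_rot: [180.0, -0.1, 177.0]
wrist_force: [0.7, -1.0, -0.3]
gripper_width: 0.0464
```

Run:
```python
from h import *
st(); print(go(box(-11,0,180),176.8))
w=optics.snapshot("wrist"); c=cam("wrist")
Q=[box(-82+x,y,128) for x,y in((56,-60),(56,60),(86,-111.5),(86,111.5),(4,60))]
im=w[...,::-1].copy()
for q in proj(c,Q): cv2.drawMarker(im,tuple(int(k) for k in q.round()),(0,0,255),0,12)
print(proj(c,Q).round().tolist()); cv2.imwrite("pics/w1.png",im)
```

```text
t 2.1 box xyz [-10.7  -0.9 178.3] rot [ 1.80e+02 -1.00e-01  1.77e+02] F [ 0.7 -1.  -0.3] w 46.4
([0.9, -0.3, -1.7], np.float64(0.003))
[[263.0, 309.0], [259.0, 146.0], [302.0, 363.0], [309.0, 53.0], [175.0, 146.0]]
```

View pics/w1.png

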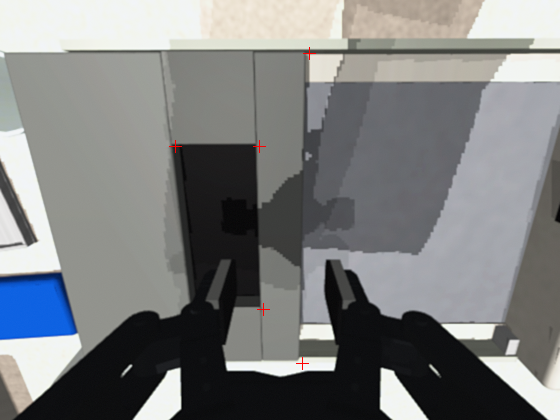

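The wrist view shows the predicted recess and lid corners within about 3 px (recess left face at column 258, lid edge at column 304). The fingers straddle the left bar, so I'll go down and grip it.

Call:
arm_command(
  moves=[1,-1,20,0,1,-1,40,0,1,-1,50,0,1,-1,56,0,1,-1,58,0],
)

```text
t: 2.65
ee_pos: [0.5332, -0.0356, 0.1212]
tool_rot: [-180.0, -0.0, 176.5]
wrist_force: [0.9, -0.2, 0.4]
gripper_width: 0.0463
```

Run:
```python
from h import *
st()
```

```text
t 2.65 box xyz [-14.1   0.9 121.2] rot [-180.    -0.   176.5] F [ 0.9 -0.2  0.4] w 46.3
```

Call:
arm_command(
  moves=[-1,2,2,0,-1,2,4,0,-1,2,4,0,-1,2,4,0,-1,2,4,0],
)

```text
t: 3.15
ee_pos: [0.5347, -0.033, 0.1175]
tool_rot: [-180.0, 0.0, 176.6]
wrist_force: [-0.6, -0.6, 0.3]
gripper_width: 0.0462
```

Call:
arm_command(
  moves=[0,0,0,0,0,0,0,0,0,0,0,0,0,0,0,0,0,0,0,0],
  claw=20,
)

```text
t: 3.65
ee_pos: [0.5348, -0.0331, 0.1176]
tool_rot: [180.0, 0.0, 176.6]
wrist_force: [-0.2, 0.2, 4.8]
gripper_width: 0.028
```

Run:
```python
from h import *
st()
```

```text
t 3.65 box xyz [-11.5  -0.6 117.6] rot [180.    0.  176.6] F [-0.2  0.2  4.8] w 28.0
```

Call:
arm_command(
  moves=[0,0,-2,0,0,0,-5,0,0,0,-9,0,0,0,-13,0,0,0,-16,0],
)

```text
t: 4.15
ee_pos: [0.5346, -0.033, 0.1336]
tool_rot: [180.0, 0.0, 176.6]
wrist_force: [0.4, 0.5, -4.7]
gripper_width: 0.0284
```

Run:
```python
from h import *
st(); a=optics.snapshot("scene"); b=optics.snapshot("top")
cv2.imwrite("pics/l1.png",np.hstack([cv2.resize(a[140:300,160:400,::-1],(400,267)),cv2.resize(b[140:300,180:420,::-1],(400,267))]))
```

```text
t 4.15 box xyz [-11.5  -0.4 133.6] rot [180.    0.  176.6] F [ 0.4  0.5 -4.7] w 28.4
```

View pics/l1.png

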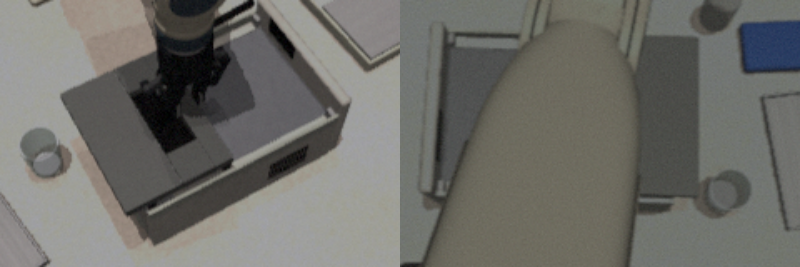

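The scene crop shows the lid's right corner up about 4 px (near (233,266)), with a gap under the lid. The wrist carries about 4.7 N, so the whole lid is lifted. Next I move it left past the bumps.

Call:
arm_command(
  moves=[0,5,0,0,0,10,0,0,0,16,0,0,0,23,0,0,0,30,0,0],
)

```text
t: 4.75
ee_pos: [0.5363, -0.0023, 0.1332]
tool_rot: [180.0, -0.0, 176.6]
wrist_force: [0.8, 0.0, -3.8]
gripper_width: 0.0281
```

Call:
arm_command(
  moves=[0,7,0,0,0,14,0,0,0,20,0,0,0,25,0,0,0,25,0,0],
)

```text
t: 5.25
ee_pos: [0.5378, 0.0225, 0.1333]
tool_rot: [180.0, -0.0, 176.7]
wrist_force: [0.5, -1.0, -3.8]
gripper_width: 0.0283
```

Run:
```python
from h import *
st()
```

```text
t 5.25 box xyz [ 44.1  -0.5 133.3] rot [180.   -0.  176.7] F [ 0.5 -1.  -3.8] w 28.3
```

Call:
arm_command(
  moves=[0,0,5,0,0,0,10,0,0,0,13,0,0,0,15,0,0,0,16,0],
)

```text
t: 5.75
ee_pos: [0.5381, 0.0216, 0.1176]
tool_rot: [-180.0, 0.0, 176.6]
wrist_force: [-1.4, 0.3, 6.8]
gripper_width: 0.0279
```

Call:
arm_command(
  moves=[0,8,0,0,0,22,0,0,0,40,0,0,0,56,0,0,0,68,0,0],
)

```text
t: 6.25
ee_pos: [0.542, 0.0915, 0.1177]
tool_rot: [180.0, 0.0, 176.7]
wrist_force: [0.2, -0.5, 3.7]
gripper_width: 0.0279
```

Call:
arm_command(
  moves=[0,10,0,0,0,17,0,0,0,22,0,0,0,22,0,0,0,22,0,0],
)

```text
t: 6.75
ee_pos: [0.5434, 0.1122, 0.1177]
tool_rot: [180.0, 0.0, 176.6]
wrist_force: [-0.2, 1.2, 5.4]
gripper_width: 0.0285
```

Run:
```python
from h import *
st()
```

```text
t 6.75 box xyz [134.   -1.1 117.7] rot [180.    0.  176.6] F [-0.2  1.2  5.4] w 28.5
```

Call:
arm_command(
  moves=[0,0,0,0,0,0,0,0,0,0,-5,0,0,0,-18,0,0,0,-28,0],
  claw=36,
)

```text
t: 7.25
ee_pos: [0.5432, 0.1116, 0.146]
tool_rot: [-180.0, -0.0, 176.6]
wrist_force: [0.2, 0.3, -0.0]
gripper_width: 0.0361
```

Call:
arm_command(
  moves=[1,-15,0,0,1,-32,0,0,1,-42,0,0,1,-42,0,0,1,-42,0,0],
  claw=0,
)

```text
t: 7.75
ee_pos: [0.5396, 0.0695, 0.1452]
tool_rot: [180.0, -0.0, 176.6]
wrist_force: [0.0, -0.5, 0.1]
gripper_width: -0.0003
```

Run:
```python
from h import *
st(); w=optics.snapshot("wrist"); cv2.imwrite("pics/w2.png",w[...,::-1])
```

```text
t 7.75 box xyz [ 91.2   0.4 145.2] rot [180.   -0.  176.6] F [ 0.  -0.5  0.1] w -0.3
```

View pics/w2.png

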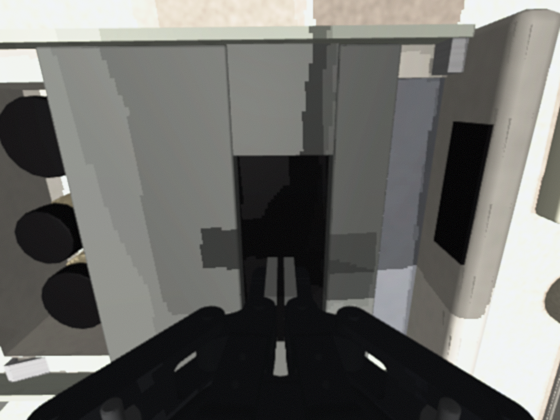

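The wrist view shows the lid open and the shut fingers centred over the recess (282,200). Jar caps are showing at the left. I'll push the lid on to its stops.

Call:
arm_command(
  moves=[0,0,15,0,0,0,28,0,0,0,28,0,0,6,28,0,0,12,28,0],
)

```text
t: 8.3
ee_pos: [0.5407, 0.0824, 0.118]
tool_rot: [180.0, 0.1, 176.6]
wrist_force: [0.2, 0.8, 0.3]
gripper_width: -0.0
```

Call:
arm_command(
  moves=[0,5,0,0,0,10,0,0,0,15,0,0,0,19,0,0,0,22,0,0],
)

```text
t: 8.8
ee_pos: [0.5417, 0.1042, 0.1173]
tool_rot: [-180.0, 0.0, 176.6]
wrist_force: [-0.6, -1.4, 0.2]
gripper_width: -0.0001
```

Run:
```python
from h import *
st()
```

```text
t 8.8 box xyz [125.9   0.2 117.3] rot [-180.     0.   176.6] F [-0.6 -1.4  0.2] w -0.1
```

Call:
arm_command(
  moves=[0,2,0,0,0,3,0,0,0,4,0,0,0,5,0,0,0,5,0,0],
)

```text
t: 9.3
ee_pos: [0.542, 0.1088, 0.1173]
tool_rot: [180.0, -0.0, 176.6]
wrist_force: [-0.3, -0.1, 1.0]
gripper_width: 0.0002
```

Call:
arm_command(
  moves=[0,-6,0,0,0,-8,-10,0,0,-8,-40,0,0,-25,-70,0,0,-60,-90,0],
)

```text
t: 9.8
ee_pos: [0.5388, 0.0494, 0.21]
tool_rot: [180.0, 0.1, 176.8]
wrist_force: [0.9, -0.8, -0.8]
gripper_width: 0.0003
```

Call:
arm_command(
  moves=[0,-45,-10,0,0,-85,-15,0,0,-105,-15,0,0,-105,-15,0,0,-105,-15,0],
  claw=62,
)

```text
t: 10.3
ee_pos: [0.5321, -0.0563, 0.2228]
tool_rot: [180.0, 0.0, 176.5]
wrist_force: [0.8, 0.3, -0.7]
gripper_width: 0.0617
```

Run:
```python
from h import *
st(); w=optics.snapshot("wrist"); np.save("pics/w3.npy",w)
b=optics.snapshot("top"); np.save("pics/t3.npy",b)
im=w[...,::-1].copy(); c=cam("wrist")
for y in(-62,0,62): 
    q=proj(c,[box(-70,y,98)])[0]; cv2.drawMarker(im,tuple(int(k) for k in q),(0,0,255),0,10); print(y,q)
cv2.imwrite("pics/w3.png",im)
```

```text
t 10.3 box xyz [-34.8   0.8 222.8] rot [180.    0.  176.5] F [ 0.8  0.3 -0.7] w 61.7
-62 [244.4351594  263.50180813]
0 [241.62805693 203.14032608]
62 [238.38433026 133.39005813]
```

View pics/w3.png

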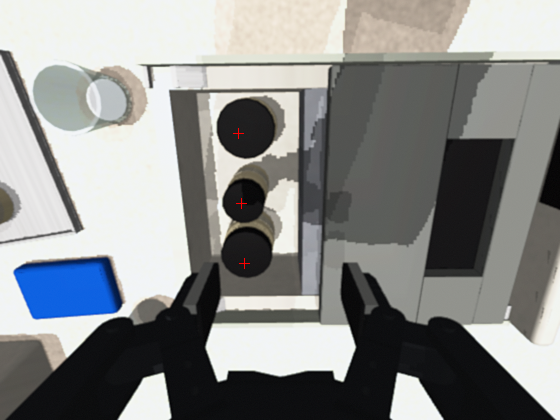

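The wrist view shows the bay fully open. The slim jar is the middle one, with its cap at (244,200) between the squat caps at (246,128) and (246,252). I'll measure the caps.

Run:
```python
from h import *
w=np.load("pics/w3.npy"); c=cam("wrist")
m=(w.max(2)<50).astype(np.uint8); m[:,:205]=0; m[:,290:]=0; m[278:]=0
n,l,s,ce=cv2.connectedComponentsWithStats(m)
for i in range(1,n):
    if s[i,4]>300:
        (x,y),r=cv2.minEnclosingCircle(np.argwhere(l==i)[:,::-1].astype(np.float32))
        for z in(.098,.084):
            p=ray(c,[(x,y)],z)[0]-BO; print(s[i].tolist(),(round(x),round(y),round(r,1)),z,"box",(p@u*1e3).round(1),(p@v*1e3).round(1))
# individual slim cap: left/right extents by row
for r in range(180,225,4):
    k=np.where(m[r])[0]; print(r,k.min(),k.max(),end="; ")
# rim of bay check: proj of box bay corners
print(proj(c,[box(-125,98,100),box(-140,0,100),box(4,0,128),box(-15,98,100)]).round(0).tolist())
```

```text
[218, 99, 57, 59, 2636] (245, 128, 29.4) 0.098 box -64.1 66.5
[218, 99, 57, 59, 2636] (245, 128, 29.4) 0.084 box -65.6 65.5
[223, 179, 42, 44, 1431] (244, 200, 22.0) 0.098 box -67.4 2.8
[223, 179, 42, 44, 1431] (244, 200, 22.0) 0.084 box -69.2 -1.6
[222, 227, 50, 51, 2006] (246, 252, 25.7) 0.098 box -67.6 -49.4
[222, 227, 50, 51, 2006] (246, 252, 25.7) 0.084 box -69.4 -56.4
180 236 252; 184 231 258; 188 228 261; 192 226 263; 196 224 264; 200 223 264; 204 223 263; 208 225 262; 212 226 261; 216 230 258; 220 236 252; Traceback (most recent call last):
  File "<stdin>", line 12, in <module>
    return umr_minimum(a, axis, None, out, keepdims, initial, where)
ValueError: zero-size array to reduction operation minimum which has no identity
```

Call:
arm_command(
  moves=[1,-20,10,0,1,-33,40,0,1,-33,75,0,1,-33,95,0,1,-33,105,0],
  claw=54,
)

```text
t: 10.9
ee_pos: [0.5285, -0.0875, 0.1155]
tool_rot: [179.9, -0.2, 176.7]
wrist_force: [-1.1, -0.6, 1.0]
gripper_width: 0.0542
```

Run:
```python
from h import *
st()
```

```text
t 10.9 box xyz [-66.2   2.7 115.5] rot [179.9  -0.2 176.7] F [-1.1 -0.6  1. ] w 54.2
```

Call:
arm_command(
  moves=[-1,-1,15,0,-1,-1,30,0,-1,-1,44,0,-1,-1,54,0,-1,-1,60,0],
)

```text
t: 11.4
ee_pos: [0.5304, -0.0893, 0.057]
tool_rot: [180.0, -0.0, 176.7]
wrist_force: [-0.4, 0.5, 0.4]
gripper_width: 0.0538
```

Call:
arm_command(
  moves=[0,0,0,0,0,0,0,0,0,0,0,0,0,0,0,0,0,0,0,0],
  claw=30,
)

```text
t: 11.9
ee_pos: [0.5303, -0.09, 0.0575]
tool_rot: [-180.0, 0.0, 176.6]
wrist_force: [0.1, 0.1, -1.0]
gripper_width: 0.0391
```

Run:
```python
from h import *
st()
```

```text
t 11.9 box xyz [-68.6   0.7  57.5] rot [-180.     0.   176.6] F [ 0.1  0.1 -1. ] w 39.1
```

Call:
arm_command(
  moves=[0,0,-15,0,0,0,-40,0,0,0,-75,0,0,0,-105,0,0,0,-125,0],
)

```text
t: 12.4
ee_pos: [0.5307, -0.0901, 0.1847]
tool_rot: [-180.0, 0.1, 176.6]
wrist_force: [0.6, 0.1, -1.2]
gripper_width: 0.0391
```

Call:
arm_command(
  moves=[4,-20,0,0,13,-60,0,0,23,-105,0,0,33,-150,0,0,42,-190,0,0],
)

```text
t: 12.9
ee_pos: [0.4763, -0.279, 0.1825]
tool_rot: [-180.0, 0.0, 176.6]
wrist_force: [1.1, -0.1, -0.2]
gripper_width: 0.0394
```

Call:
arm_command(
  moves=[9,-42,0,0,17,-80,0,0,23,-108,0,0,27,-122,0,0,28,-126,0,0],
)

```text
t: 13.4
ee_pos: [0.4412, -0.4023, 0.182]
tool_rot: [180.0, -0.0, 176.5]
wrist_force: [0.1, 0.0, -1.3]
gripper_width: 0.0394
```

Run:
```python
from h import *
st(); print(go([.4427,-.4017,.0495],176.6)); w=optics.snapshot("wrist"); c=cam("wrist"); im=w[...,::-1].copy()
ax=np.array([.994,.1093,0]); ay=np.array([-.1093,.994,0]); T=np.array([.4874,-.3968,.015])
for q in proj(c,[T+sx*.103*ax+sy*.073*ay for sx in(-1,1) for sy in(-1,1)]+[np.array([.4427,-.4017,.004])]): cv2.drawMarker(im,tuple(int(k) for k in q),(0,0,255),0,12)
cv2.imwrite("pics/w4.png",im)
```

```text
t 13.4 box xyz [-385.5   72.3  182. ] rot [180.   -0.  176.5] F [ 0.1  0.  -1.3] w 39.4
([-1.5, 0.7, 132.5], np.float64(-0.001))
```

View pics/w4.png

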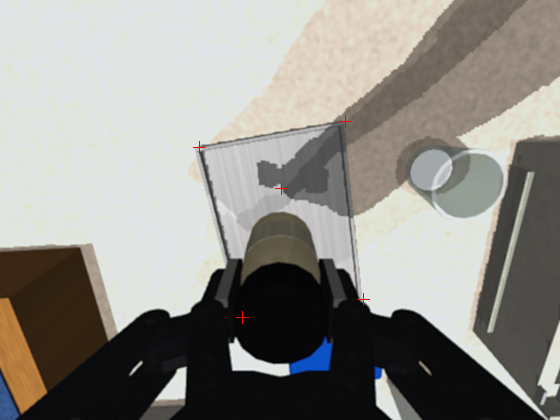

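The wrist view shows the jar upright in the grip. The tray corners match their predictions and the free spot at (281,188) is clear. I'll lower the jar.

Call:
arm_command(
  moves=[-1,1,20,0,-1,1,55,0,-1,1,90,0,-1,1,113,0,-1,1,124,0],
)

```text
t: 13.95
ee_pos: [0.4428, -0.3979, 0.0564]
tool_rot: [179.9, -0.1, 176.7]
wrist_force: [-0.1, -0.2, -1.0]
gripper_width: 0.0391
```

Call:
arm_command(
  moves=[0,0,2,0,0,0,4,0,0,0,6,0,0,0,7,0,0,0,8,0],
)

```text
t: 14.45
ee_pos: [0.4431, -0.4006, 0.0509]
tool_rot: [-180.0, 0.0, 176.6]
wrist_force: [-0.1, 0.1, -0.8]
gripper_width: 0.0391
```

Run:
```python
from h import *
st()
```

```text
t 14.45 box xyz [-383.6   70.5   50.9] rot [-180.     0.   176.6] F [-0.1  0.1 -0.8] w 39.1
```

Call:
arm_command(
  moves=[0,0,0.5,0,0,0,1,0,0,0,1,0,0,0,1.5,0,0,0,1.5,0],
)

```text
t: 14.95
ee_pos: [0.4429, -0.4005, 0.0494]
tool_rot: [-180.0, 0.0, 176.6]
wrist_force: [-1.9, 1.0, 5.1]
gripper_width: 0.0388
```

Call:
arm_command(
  moves=[0,0,0,0,0,0,0,0,0,0,0,0,0,0,0,0,0,0,0,0],
)

```text
t: 15.45
ee_pos: [0.4429, -0.4004, 0.0494]
tool_rot: [-180.0, 0.0, 176.6]
wrist_force: [-1.4, 0.7, 5.2]
gripper_width: 0.0393
```

Call:
arm_command(
  moves=[0,0,0,0,0,0,0,0,0,0,0,0,0,0,0,0,0,0,0,0],
  claw=56,
)

```text
t: 15.95
ee_pos: [0.4429, -0.4003, 0.0487]
tool_rot: [180.0, -0.0, 176.6]
wrist_force: [0.5, -1.1, 0.1]
gripper_width: 0.056
```

Call:
arm_command(
  moves=[0,0,-10,0,0,0,-35,0,0,0,-75,0,0,0,-115,0,0,0,-140,0],
)

```text
t: 16.45
ee_pos: [0.4432, -0.4007, 0.1928]
tool_rot: [-179.8, 0.1, 176.6]
wrist_force: [-0.1, 0.1, -0.1]
gripper_width: 0.0559
```

Run:
```python
from h import *
st(); print("to recess",go(box(90+30,0,190),176.7))
w=optics.snapshot("wrist"); b=optics.snapshot("top"); 
cv2.imwrite("pics/p1.png",np.hstack([cv2.resize(w[...,::-1],(480,360)),cv2.resize(b[150:330,340:500,::-1],(320,360))]))
```

```text
t 16.45 box xyz [-383.7   70.3  192.8] rot [-1.798e+02  1.000e-01  1.766e+02] F [-0.1  0.1 -0.1] w 55.9
to recess ([-68.9, 503.9, 2.8], np.float64(-0.001))
```

View pics/p1.png

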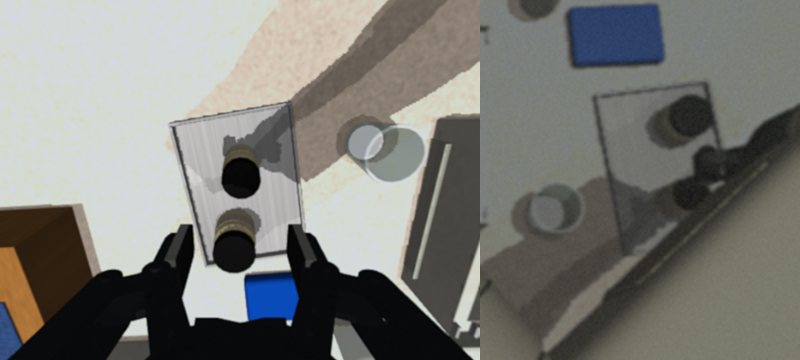

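The slim jar stands upright on the tray beside the other jar. I'll return to the lid's recess with the fingers shut.

Call:
arm_command(
  moves=[-3,20,0,0,-8,60,0,0,-14,105,0,0,-20,150,0,0,-27,195,0,0],
  claw=0,
)

```text
t: 17.05
ee_pos: [0.4806, -0.2045, 0.188]
tool_rot: [179.9, -0.1, 176.6]
wrist_force: [0.9, 0.7, -0.3]
gripper_width: 0.0001
```

Call:
arm_command(
  moves=[-6,45,0,0,-12,90,0,0,-18,135,0,0,-25,180,0,0,-31,225,0,0],
)

```text
t: 17.55
ee_pos: [0.5246, 0.0182, 0.1882]
tool_rot: [180.0, -0.1, 176.6]
wrist_force: [0.8, -0.8, -0.1]
gripper_width: 0.0003
```

Call:
arm_command(
  moves=[-6,40,0,0,-9,65,0,0,-11,79,0,0,-11,84,0,0,-11,84,0,0],
)

```text
t: 18.05
ee_pos: [0.5409, 0.0988, 0.1884]
tool_rot: [-180.0, -0.0, 176.7]
wrist_force: [-0.8, 0.3, 0.2]
gripper_width: -0.0001
```

Run:
```python
from h import *
st()
w=optics.snapshot("wrist"); cv2.imwrite("pics/w5.png",w[...,::-1]); c=cam("wrist")
for r in(150,170): 
    k=np.where(w[r].max(1)<35)[0]; print(r,k.min() if len(k) else None,k.max() if len(k) else None,len(k),((ray(c,[(k.min(),r),(k.max(),r)],.128)-BO)@u*1e3).round(1))
print(go(box(119,0,190),176.7))
```

```text
t 18.05 box xyz [120.5   0.7 188.4] rot [-180.    -0.   176.7] F [-0.8  0.3  0.2] w -0.1
150 21 389 157 [-50.8 190.3]
170 239 387 92 [ 91.5 190.5]
([-0.6, -0.9, -1.5], np.float64(-0.001))
```

Call:
arm_command(
  moves=[0,-1,20,0,0,-1,45,0,0,-1,60,0,0,-1,66,0,0,-1,67,0],
)

```text
t: 18.6
ee_pos: [0.541, 0.0968, 0.1214]
tool_rot: [-180.0, -0.1, 176.5]
wrist_force: [0.3, 0.0, -0.2]
gripper_width: -0.0003
```

Call:
arm_command(
  moves=[0,-8,0,0,0,-16,0,0,0,-28,0,0,0,-44,0,0,0,-60,0,0],
)

```text
t: 19.1
ee_pos: [0.5377, 0.0364, 0.1221]
tool_rot: [-180.0, 0.0, 176.6]
wrist_force: [-0.0, -0.1, -1.0]
gripper_width: -0.0
```

Call:
arm_command(
  moves=[0,-15,0,0,0,-30,0,0,0,-44,0,0,0,-55,0,0,0,-62,0,0],
)

```text
t: 19.6
ee_pos: [0.5341, -0.0252, 0.1217]
tool_rot: [-180.0, -0.0, 176.6]
wrist_force: [-0.1, -0.2, -0.3]
gripper_width: -0.0
```

Run:
```python
from h import *
st()
```

```text
t 19.6 box xyz [ -3.7   0.6 121.7] rot [-180.    -0.   176.6] F [-0.1 -0.2 -0.3] w -0.0
```

Call:
arm_command(
  moves=[0,-5,0,0,0,-10,0,0,0,-14,0,0,0,-18,0,0,0,-22,0,0],
)

```text
t: 20.1
ee_pos: [0.5328, -0.0461, 0.1218]
tool_rot: [180.0, 0.0, 176.7]
wrist_force: [-0.0, 0.1, -0.4]
gripper_width: 0.0
```

Call:
arm_command(
  moves=[0,-4,0,0,0,-8,0,0,0,-12,0,0,0,-16,0,0,0,-20,0,0],
)

```text
t: 20.6
ee_pos: [0.5333, -0.0651, 0.1241]
tool_rot: [179.9, 0.3, 176.7]
wrist_force: [0.9, 11.9, 23.1]
gripper_width: 0.0003
```

Run:
```python
from h import *
st()
```

```text
t 20.6 box xyz [-43.6  -0.9 124.1] rot [179.9   0.3 176.7] F [ 0.9 11.9 23.1] w 0.3
```

Call:
arm_command(
  moves=[0,0,-2,0,0,0,-4,0,0,0,-4,0,0,0,-4,0,0,0,-4,0],
)

```text
t: 21.1
ee_pos: [0.5315, -0.066, 0.1255]
tool_rot: [-180.0, -0.0, 176.6]
wrist_force: [0.1, -0.0, -0.6]
gripper_width: 0.0002
```

Run:
```python
from h import *
st(); a=optics.snapshot("scene"); w=optics.snapshot("wrist")
cv2.imwrite("pics/l2.png",np.hstack([cv2.resize(a[140:300,160:400,::-1],(420,280)),cv2.resize(w[...,::-1],(374,280))]))
```

```text
t 21.1 box xyz [-44.6   0.9 125.5] rot [-180.    -0.   176.6] F [ 0.1 -0.  -0.6] w 0.2
```

View pics/l2.png

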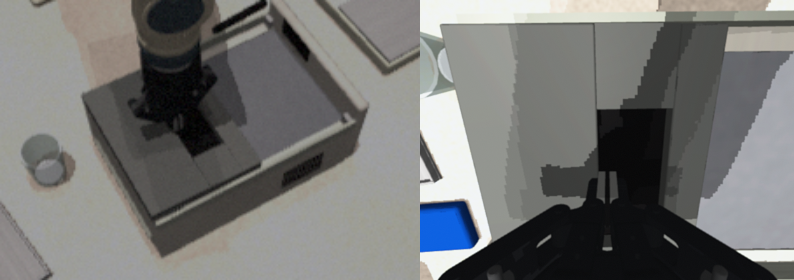

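The crops show the lid on the bumps, with the shut fingers at the recess's right face. I'll continue the push at this height.

Call:
arm_command(
  moves=[0,-3,0,0,0,-6,0,0,0,-9,0,0,0,-12,0,0,0,-14,0,0],
)

```text
t: 21.7
ee_pos: [0.5313, -0.0804, 0.1265]
tool_rot: [-180.0, 0.1, 176.6]
wrist_force: [-0.9, 1.5, 6.0]
gripper_width: -0.0
```

Run:
```python
from h import *
st()
```

```text
t 21.7 box xyz [-59.    0.2 126.5] rot [-1.800e+02  1.000e-01  1.766e+02] F [-0.9  1.5  6. ] w -0.0
```

Call:
arm_command(
  moves=[0,-1,0,0,0,-2,0,0,0,-3,0,0,0,-4,0,0,0,-4,0,0],
)

```text
t: 22.2
ee_pos: [0.5312, -0.0845, 0.1266]
tool_rot: [-180.0, 0.1, 176.6]
wrist_force: [-0.1, 1.2, 6.8]
gripper_width: 0.0003
```

Run:
```python
from h import *
st(); w=optics.snapshot("wrist"); np.save("pics/w6.npy",w); c=cam("wrist"); cv2.imwrite("pics/w6.png",w[...,::-1])
for r in(120,150,170,190):
    k=np.where(w[r,:400].max(1)<35)[0]; print(r,k.min(),k.max(),len(k),[((ray(c,[(k.min(),r),(k.max(),r)],z)-BO)@u*1e3).round(1) for z in(.128,.132)])
```

```text
t 22.2 box xyz [-63.1   0.2 126.6] rot [-1.800e+02  1.000e-01  1.766e+02] F [-0.1  1.2  6.8] w 0.3Traceback (most recent call last):
  File "<stdin>", line 4, in <module>
    return umr_minimum(a, axis, None, out, keepdims, initial, where)
ValueError: zero-size array to reduction operation minimum which has no identity
```

View pics/w6.png

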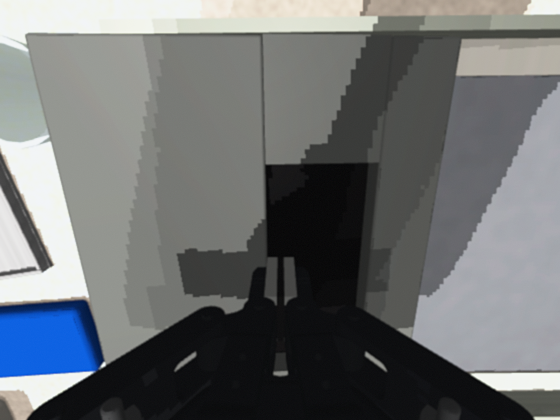

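Run:
```python
from h import *
c=cam("wrist")
for n,px in(("rec right",(266,165)),("rec left",(379,163)),("lid left",(461,40)),("lid right",(27,35))):
    for z in(.128,): p=ray(c,[px],z)[0]-BO; print(n,(p@u*1e3).round(1),(p@v*1e3).round(1))
```

```text
rec right -70.5 58.1
rec left -18.4 58.8
lid left 9.8 109.0
lid right -166.3 111.6
```

The wrist view puts the recess's right face at column 266, which means lid x ≈ -75. The right shoes are still on the bump tops, 4 to 7 mm short of dropping in. The tapered finger backs ride up on the recess edge, so I'll straddle the left bar and push on the lid's left edge with the flat outer pad.

Call:
arm_command(
  moves=[0,3,-5,0,0,6,-20,0,0,20,-35,0,0,45,-35,0,0,60,-35,0],
)

```text
t: 22.75
ee_pos: [0.5342, -0.0231, 0.1613]
tool_rot: [-180.0, 0.0, 176.6]
wrist_force: [-0.1, -0.1, -0.4]
gripper_width: 0.0002
```

Call:
arm_command(
  moves=[0,0,0,0,0,0,0,0,0,0,0,0,0,0,0,0,0,0,0,0],
  claw=46,
)

```text
t: 23.25
ee_pos: [0.5341, -0.0245, 0.1606]
tool_rot: [-180.0, -0.0, 176.6]
wrist_force: [-0.7, 0.3, -0.5]
gripper_width: 0.0461
```

Run:
```python
from h import *
st(); w=optics.snapshot("wrist"); np.save("pics/w7.npy",w); c=cam("wrist")
g=w.max(2).astype(int)
for r in(100,130,160):
    e=np.abs(np.diff(cv2.GaussianBlur(g.astype(np.float32)[r-3:r+4].mean(0)[None],(3,1),0)[0])); k=[i for i in np.where(e>12)[0] if e[i]==e[max(0,i-4):i+5].max()]
    print(r,[(i,float(((ray(c,[(i+.5,r)],.129)[0]-BO)@u*1e3).round(1))) for i in k])
```

```text
t 23.25 box xyz [ -3.1   0.6 160.6] rot [-180.    -0.   176.6] F [-0.7  0.3 -0.5] w 46.1
100 [(np.int64(152), -71.7), (np.int64(309), 12.0), (np.int64(324), 20.0), (np.int64(490), 108.6)]
130 [(np.int64(153), -73.4), (np.int64(308), 11.9), (np.int64(319), 17.9), (np.int64(483), 108.1)]
160 [(np.int64(159), -72.2), (np.int64(254), -18.3), (np.int64(300), 7.8), (np.int64(472), 105.4)]
```

Call:
arm_command(
  moves=[0,0,15,0,0,0,28,0,0,0,36,0,0,0,40,0,0,0,40,0],
)

```text
t: 23.8
ee_pos: [0.534, -0.0241, 0.1205]
tool_rot: [180.0, -0.0, 176.6]
wrist_force: [0.1, 0.4, 0.1]
gripper_width: 0.0461
```

Call:
arm_command(
  moves=[0,-3,0,0,0,-6,0,0,0,-8,0,0,0,-10,0,0,0,-12,0,0],
)

```text
t: 24.3
ee_pos: [0.5335, -0.0362, 0.1209]
tool_rot: [-180.0, 0.0, 176.6]
wrist_force: [0.7, -0.1, -0.2]
gripper_width: 0.0462
```

Run:
```python
from h import *
st()
```

```text
t 24.3 box xyz [-14.7   0.6 120.9] rot [-180.     0.   176.6] F [ 0.7 -0.1 -0.2] w 46.2
```

Call:
arm_command(
  moves=[0,-1,0,0,0,-2,0,0,0,-3,0,0,0,-4,0,0,0,-4,0,0],
)

```text
t: 24.8
ee_pos: [0.5332, -0.0401, 0.1208]
tool_rot: [-180.0, -0.0, 176.6]
wrist_force: [-0.0, 0.5, 0.4]
gripper_width: 0.0461
```

Call:
arm_command(
  moves=[0,-1,0,0,0,-2,0,0,0,-3,0,0,0,-3,0,0,0,-3,0,0],
)

```text
t: 25.3
ee_pos: [0.5329, -0.0426, 0.1207]
tool_rot: [180.0, -0.0, 176.6]
wrist_force: [-0.0, 3.2, -0.5]
gripper_width: 0.0461
```

Run:
```python
from h import *
st()
```

```text
t 25.3 box xyz [-21.2   0.8 120.7] rot [180.   -0.  176.6] F [-0.   3.2 -0.5] w 46.1
```

Call:
arm_command(
  moves=[0,-0.5,0,0,0,-1,0,0,0,-1,0,0,0,-1,0,0,0,-1,0,0],
)

```text
t: 25.8
ee_pos: [0.533, -0.0428, 0.1207]
tool_rot: [179.9, 0.0, 176.7]
wrist_force: [-0.2, 8.6, -0.0]
gripper_width: 0.0462
```

Call:
arm_command(
  moves=[0,5,0,0,0,5,0,0,0,5,-20,0,0,5,-60,0,0,5,-90,0],
)

```text
t: 26.3
ee_pos: [0.5333, -0.0394, 0.2125]
tool_rot: [-179.9, 0.0, 176.6]
wrist_force: [1.2, 0.1, -0.0]
gripper_width: 0.0464
```

Call:
arm_command(
  moves=[60,-40,-5,0,100,-85,-10,0,105,-130,-10,0,105,-175,-10,0,105,-220,-10,0],
)

```text
t: 26.8
ee_pos: [0.4153, -0.2426, 0.2217]
tool_rot: [-179.9, 0.1, 176.6]
wrist_force: [1.7, 0.6, 0.1]
gripper_width: 0.0465
```

Call:
arm_command(
  moves=[0,-45,0,0,0,-90,0,0,0,-120,0,0,0,-120,0,0,0,-120,0,0],
)

```text
t: 27.3
ee_pos: [0.4091, -0.3611, 0.2203]
tool_rot: [180.0, -0.1, 176.5]
wrist_force: [-0.8, 0.1, -0.4]
gripper_width: 0.046
```

Run:
```python
from h import *
st(); a=optics.snapshot("scene"); b=optics.snapshot("top"); a0=np.load("pics/s0.npy");b0=np.load("pics/t0.npy")
for n,p,q in(("scene",a0,a),("top",b0,b)):
    d=(np.abs(p.astype(int)-q).max(2)>35).astype(np.uint8); d=cv2.morphologyEx(d,cv2.MORPH_OPEN,np.ones((2,2)))
    k,l,s,_=cv2.connectedComponentsWithStats(d); print(n,[x[:5].tolist() for x in s[1:] if x[4]>25])
for r in (190,230):print(b[r,276:292].mean(1).astype(int), b[r,350:364].mean(1).astype(int))
cv2.imwrite("pics/f.png",np.vstack([np.hstack([a0[140:300,160:400],b0[140:280,180:480][:,:,:].repeat(1,0)[:160] if 0 else cv2.resize(b0[140:280,180:480],(343,160))]),np.hstack([a[140:300,160:400],cv2.resize(b[140:280,180:480],(343,160))])])[...,::-1].repeat(1,0))
```

```text
t 27.3 box xyz [-346.   106.7  220.3] rot [ 1.800e+02 -1.000e-01  1.765e+02] F [-0.8  0.1 -0.4] w 46.0
scene [[0, 0, 78, 82, 2966], [219, 22, 60, 130, 3636], [167, 42, 56, 50, 680], [37, 49, 36, 50, 1431], [152, 51, 38, 46, 604], [0, 90, 207, 130, 10424], [167, 104, 8, 10, 55], [207, 109, 43, 36, 821], [237, 146, 8, 7, 29], [137, 152, 98, 104, 3117], [119, 250, 29, 29, 537]]
top [[543, 173, 15, 17, 145], [525, 186, 35, 44, 913], [361, 196, 163, 152, 4645], [322, 257, 90, 87, 2466], [352, 280, 5, 9, 27], [361, 283, 10, 8, 41], [345, 286, 11, 9, 37], [332, 292, 9, 8, 35], [255, 297, 68, 44, 622], [323, 297, 9, 7, 33], [329, 300, 14, 16, 89], [315, 305, 23, 21, 145], [217, 321, 24, 24, 100], [233, 339, 61, 51, 1607], [240, 340, 91, 80, 3770], [334, 345, 24, 21, 226], [188, 346, 28, 28, 101], [292, 350, 193, 70, 4925], [486, 377, 29, 28, 404], [177, 382, 61, 38, 399], [540, 405, 20, 15, 238], [481, 412, 13, 8, 44]]
[91 88 91 88 88 86 82 58 62 68 78 81 77 76 82 77] [ 81  76  80  85  78  81  84  81  91 109 124 123 127 127]
[89 92 91 89 90 80 66 71 79 86 83 82 78 80 83 80] [ 79  80  84  82  80  79  81  75  87 107 123 122 127 124]
```

View pics/f.png

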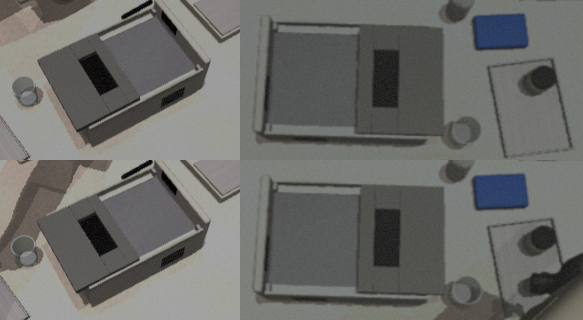

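Run:
```python
from h import *
a=optics.snapshot("scene"); a0=np.load("pics/s0.npy"); g=lambda i:cv2.cvtColor(i,cv2.COLOR_RGB2GRAY)
def sh(u0,v0,r=9,m=5):
    t=cv2.resize(g(a0)[v0-r:v0+r+1,u0-r:u0+r+1],None,fx=4,fy=4,interpolation=3); s=cv2.resize(g(a)[v0-r-m:v0+r+m+1,u0-r-m:u0+r+m+1],None,fx=4,fy=4,interpolation=3)
    _,q,_,l=cv2.minMaxLoc(cv2.matchTemplate(s,t,cv2.TM_CCOEFF_NORMED)); return round(q,2),((np.array(l)/4)-m).tolist()
cs=cam("scene")
for n,x,y in(("right far",-168,-111.5),("right near",-168,111.5),("left far",4,-111.5)):
    p=proj(cs,[box(x,y,128),box(x,y,136),box(x-2,y,128)]); print(n,sh(*[int(k) for k in p[0].round()]),"8mm up:",(p[1]-p[0]).round(1),"2mm right:",(p[2]-p[0]).round(1))
p=proj(cs,[[.4427,-.4017,.004],[.4427,-.4017,.09]]).round().astype(int); print(p.tolist(),a[p[1,1],p[1,0]],a0[p[1,1],p[1,0]])
st()
```

```text
right far (0.98, [0.0, 1.0]) 8mm up: [-0.3 -1.4] 2mm right: [-0.8  0.4]
right near (0.76, [-1.0, 1.0]) 8mm up: [-0.5 -1.7] 2mm right: [-0.7  0.3]
left far (0.97, [0.0, 0.0]) 8mm up: [ 0.1 -1.6] 2mm right: [-0.7  0.4]
[[135, 270], [124, 256]] [3 4 4] [102 100  98]
t 27.45 box xyz [-344.5  106.2  221. ] rot [-180.    -0.   176.7] F [ 0.1 -0.6 -0.3] w 46.2
```

The lid's right corners did not move up (shifts of 0 to +1 px downward, where a raised lid would show about -1.5). The lid is down and about 1 to 2 mm further right than at the start. The jar's cap is at the expected pixel on the tray, so I'm handing in.

```bash
python3 -c "
from bench import manip; print(manip.close_job())"
```

```text
the job is handed in; nothing more can be done
None
```

The job is handed in at about 27 s of the 72 s allowed: the lid was opened and shut again, and the slim jar stands upright on the tray. `close_job()` gave no verdict.

**Opening:** The tool can only point down, so I could not hook under the lip. I gripped the bar left of the recess and lifted the whole lid about 16 mm, not just its right-hand edge. I moved it left past the bumps, set it down, and slid and pushed it to the left.

**Jar:** The slim jar was the middle one of the three. It was set down on the tray's free spot beside the other jar. A wrist picture after release and the last scene picture both show it in place.

**Shutting:** The first push, with the finger backs against the recess, rode up and pressed on the lid with about 23 N. It stopped with the lid's shoes still on the bump tops. I finished with the flat outer pad on the lid's left edge until the lid met its stop, pushing up to 8.6 N.

**Last checks:**
- The lid is at its starting height and about 1–2 mm further right than at the start, within the stated play. One near-corner match was weak (0.76).
- The pictures show no other changes except the arm, shadows and the new jar. The arm hid part of the tray in the last top view.
- I did not look into the bay again before shutting the lid. The squat jars were last seen before I took the slim jar out.

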